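# Empty the bearing-ball jar through its dial lid

## Robot

A 6-joint arm with a two-finger parallel gripper is mounted at the origin on the work surface. World frame = base frame: x ahead of the robot, y to its left, z up, the work surface at z = 0. Lengths are in m, angles in degrees, forces in N, time in s.
With the tool pointing down it reaches from about 0.35 to 0.875 m from the base axis. Payload 4.2 kg.
Tool frame: the origin (TCP) lies on the centre line of the jaws, within the pads' length; the fingertips stand 11 mm ahead of it and the grasp point (between the pads) lies 8 mm behind it; z points along the fingers, y is the line along which they close (so a half turn about z gives the same grasp; the last joint's range is limited). The gripper opens to 87 mm and grips with 3 to 60 N. Pads are 19 mm wide; open, the fingers measure 117 mm over their backs; the gripper's body (75 mm by 190 mm) begins 51 mm behind the grasp point.
Start: joints at [81.566, 22.042, 0.453, 0, -68.411, -14.817], TCP at [0.247, 0.574, 0.234] pointing down, gripper open.
Joint ranges: [-179.83, 179.83], [-69.29, 118.12], [-61.27, 80.66], [-181.25, 117.63], [-171.15, -9.14], [-177.46, 177.46]. Speed limits (degrees/s): [159.86, 159.86, 180, 180, 180, 180].

## Interface

Orientations are given as a 3x3 rotation matrix whose columns are the frame's x, y, z axes.
In Python, from station import r gives the robot as it stands.
- The arm moves only by the tool servo_tool, never from a script. Its argument "commands" is a list that holds one entry, the list of rows, each a list of 7 numbers: the closure, from 0 (fully open) to 1 (shut), then the shift along the tool's x, y, z in mm, then the turn, a rotation vector about the tool's x, y, z in rad. In form: [[[claw, x, y, z, ax, ay, az], ...]]. A call has exactly 5 rows; each row is the pose to reach, as a shift and turn from the pose commanded when the call began, along the tool's axes at that moment; what a row does not reach only later rows make up. A row lasts 1/10 s, in which the tool goes at most 50 mm and 8.59 degrees, less where a joint would pass 70% of its speed; a pose out of reach is approached as far as the arm can. A call with a gripper value outside its range is refused whole. The fingers move at their own pace and stop on an object; the grip force is fixed at half the most. Time passes only in rows, so rows that repeat a pose let the fingers close, or fill a call up. It gives the time, the measured TCP pose, the force, the opening and the grip force at its end, in the units of the state.
- r.sense(): the state, without advancing time (a new reading comes with each control period).
- r.capture(name): name is "side" or "top"; returns a dict with "pixels" (420x560x3 uint8, red, green, blue), "camera_matrix" (3x3 intrinsics, pixels), "dist" ([k1, k2, p1, p2, k3] as OpenCV has them; the pictures are not rectified), "R" (3x3) and "t" (3): a world point X has camera coordinates R X + t. Camera axes: x right, y down, z forward; pixel columns grow to the right and rows downward; lengths in m; the calibration is good to about 2 mm. A picture is of the moment at which its call begins. There is no depth.
- r.finish_job(): hands the job in; it is judged then, once.
The state is a dict: "time_s": time; "joints": joint angles; "joint_velocities": joint speeds; "effort": joint torques, N m; "tcp_pos": TCP position; "ee_rot": TCP orientation; "wrist_force": force on the tool from outside, world axes, zero at the start; "moment": the same for the moment, N m; "gripper_width": opening from 0.0 (shut) to 1.0 (fully open); "gripper_force": force on a finger pad.
Only numpy, scipy, OpenCV 4.12 (cv2) and the standard library are available. Lean on these libraries where they do the work, as an engineer would, in place of code of your own. Each camera call takes 0.05 s, during which the arm holds its last target. There are 200 camera calls.

## Task

Turn the dial lid on the jar of bearing balls, where it lies in its tilted holder, round to its largest opening, as far as it goes. Then lift the jar, tip it over the sheet-metal tray and shake all six balls out into the tray. Lay the empty jar back in its holder with the dial still open, and leave everything else on the bench where it is.

Things in the scene. Friction and masses are not known exactly. Their poses are not given: they have to be found in the camera images.
- dial (a joint): Dial of the lid, rad; grows as it turns counter-clockwise seen looking at the lid from outside. 0: six pin holes over the lid's pouring window; about 1.27: two 9.5 mm holes; 2.85: the largest opening, a 110 degree sector, squarely over the window, where a stop ends the turn. Starts between 1.15 and 1.6. Stays where left; turns with about 0.04 N m.
- dial_top (a point): Centre of the dial's outer face. z points out of the lid along the jar's axis; x and y turn with the dial. The dial is a round dark grey ribbed cap, 65 mm across and 16 mm high, gripped by its rim anywhere round (rim wall 4.5 mm). Its floor, 13 mm down inside the rim, carries the openings: a 110 degree sector of 28 mm radius (the largest), two 9.5 mm holes, six pin holes.
- jar: Loose clear plastic jar, eight-sided, 58 mm across flats, 137 mm long with lid, 0.36 kg full. Origin: centre of its flat base; z runs to the lid; -y is its underside in the holder, where the lid's one window is (110 degree sector out to the wall); x is level. 24 mm wide flats face +x and -x. Balls roll out when the underside slopes down to the lid by 25 to 35 degrees, with the dial open.
- jar_grip (a point): Point on the jar's axis 68 mm from its base, near its balance point: grip here across the x flats (58 mm), approaching within about 15 degrees of square to the jar's axis (a straight-down gripper meets the lid). The holder leaves the jar's sides free here. Axes as the jar's.
- jar_mouth (a point): Centre of the lid's outer face, 137 mm along the jar's axis from the base; axes as the jar's.
- holder: Grey sheet-steel jar holder fixed to the bench: base plate 100 x 150 mm, 5 mm thick; a 44 mm wide bed under the jar's underside, leaning 40 degrees from upright towards the holder's -y; a foot pocket 38 mm deep along the jar, cheeks 66 mm apart inside. Open above and at the lid end. Origin: on the bench, 5 mm to the +y side of the base plate's middle; z up.
- seat (a point): Where the centre of the jar's base lies in the holder: 30 mm along the holder's +y and 36 mm above the bench. Axes as the holder's. The seated jar's axis points along (0, -0.643, 0.766) in these axes.
- tray: Open sheet-metal tray, 160 (x) x 200 (y) mm, 45 mm high, 3 mm wall and floor, 0.9 kg, loose on the bench. Origin: centre of its underside, z up.
- ball0: A 14 mm steel bearing ball, 11 g, at the start inside the jar. Origin: its centre.
- ball1: A 14 mm steel bearing ball, 11 g, at the start inside the jar. Origin: its centre.
- ball2: A 14 mm steel bearing ball, 11 g, at the start inside the jar. Origin: its centre.
- ball3: A 14 mm steel bearing ball, 11 g, at the start inside the jar. Origin: its centre.
- ball4: A 14 mm steel bearing ball, 11 g, at the start inside the jar. Origin: its centre.
- ball5: A 14 mm steel bearing ball, 11 g, at the start inside the jar. Origin: its centre.
- castor: Bystander: swivel castor upside down on its 105 x 85 mm plate, wheel up, 135 mm high. Origin: centre of its underside.
- spanner: Bystander: 180 mm spanner lying flat, along its x axis. Origin: under its middle.
- hammer: Bystander: 280 mm hammer lying flat, along its x axis. Origin: under its middle.
- oil: Bystander: upright bottle, 68 mm across, 190 mm high. Origin: centre of its underside.
- carton: Bystander: closed cardboard box 110 x 150 x 75 mm. Origin: centre of its underside.
- tape: Bystander: roll of black tape lying flat, 100 mm across, 45 mm high. Origin: centre of its underside.
Things that resemble listed ones, but are neither listed nor needed, are in the scene too. Leave any pink or turquoise look-alike of the jar alone.

How it is judged:
By the outcome, as a careful person would: the job done as asked, in the order asked, and still so for the second after the job is handed in, with the robot touching nothing.
It also fails if it takes over 69 s, if anything falls off the work surface, if the arm or the gripper's body presses on something with over 40 N, if the wrist force passes 120 N, or if a joint passes its speed limit or range.

## Working session

There is one attempt and no reset: what is moved stays moved. The work goes in short steps, Python scripts to look and compute and a tool call to move; the robot and the scene stay as the last step left them, time stands still between calls to the robot, and variables do not carry over. Pictures are saved under pics/ and viewed, at most 10 in all, crops included, and the job is handed in when it is done.

Besides the shell and the picture viewer there is one more tool, called as name(argument=value, ...) on one line, values as JSON. servo_tool: Moves the arm, as the interface text tells. Its arguments: {"type":"object","properties":{"commands":{"type":"array","items":{"type":"array","items":{"type":"array","items":{"type":"number"}}}}},"required":["commands"]}

```bash
ls; mkdir -p pics; cat > look.py <<'E'
import sys,cv2
from station import r
def shot(n,f):
    c=r.capture(n); cv2.imwrite(f'pics/{f}.png',c['pixels'][:,:,::-1]); 
    import pickle; pickle.dump(c,open(f'pics/{f}.pkl','wb')); return c
E
python3 - <<'E'
from look import *
for n in('side','top'):
    c=shot(n,n+'0'); print(n,c['camera_matrix'],c['dist'],c['R'],c['t'])
print(r.sense())
E
```

```text
pics
side [[428.04499526   0.         279.273755  ]
 [  0.         428.04499526 195.19521021]
 [  0.           0.           1.        ]] [-0.03834331  0.          0.          0.          0.        ] [[ 0.79366175 -0.60786683 -0.02447353]
 [-0.36224822 -0.43988477 -0.82175277]
 [ 0.48875072  0.66105923 -0.56931839]] [-0.41179734  0.262601    0.8992781 ]
top [[424.46911329   0.         280.4312835 ]
 [  0.         424.46911329 207.28128568]
 [  0.           0.           1.        ]] [-0.02116621  0.          0.          0.          0.        ] [[-0.0770055  -0.99701997 -0.00461839]
 [-0.97683911  0.07637271 -0.19988139]
 [ 0.19963846 -0.01088054 -0.97980922]] [-1.13760243e-03  4.91068771e-01  1.36878352e+00]
{'time_s': 0.1, 'joints': array([ 8.15645800e+01,  2.20861548e+01,  3.89751794e-01, -2.45490421e-02,
       -6.84095518e+01, -1.48187184e+01]), 'joint_velocities': array([ 0.03390502, -0.11058926,  0.12985237,  0.01049572,  0.0434638 ,
       -0.02163893]), 'effort': array([ 3.34428360e-04, -3.91687095e+01,  1.87936360e+01,  4.23189059e+00,
        1.35195628e-02, -7.70234897e-05]), 'tcp_pos': array([0.24652148, 0.57379285, 0.2325877 ]), 'ee_rot': array([[ 9.18700322e-01, -3.94954777e-01, -6.65361385e-04],
       [-3.94955327e-01, -9.18698620e-01, -1.77077854e-03],
       [ 8.81108553e-05,  1.88960283e-03, -9.99998211e-01]]), 'wrist_force': array([-0.12691796, -0.1154794 , -0.63221397]), 'moment': array([-0.05215861,  0.01764745, -0.03996905]), 'gripper_force': 0.0, 'gripper_width': 1.0036023168401285}
```

View pics/side0.png

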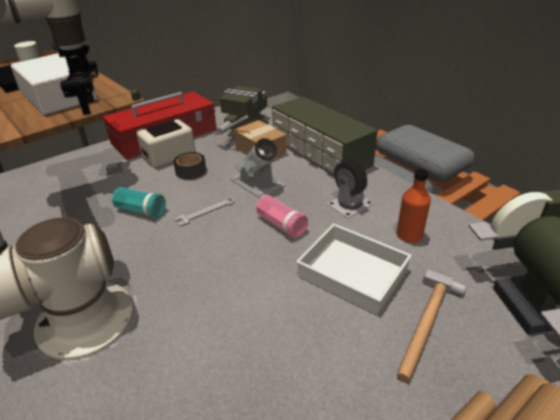

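View pics/top0.png

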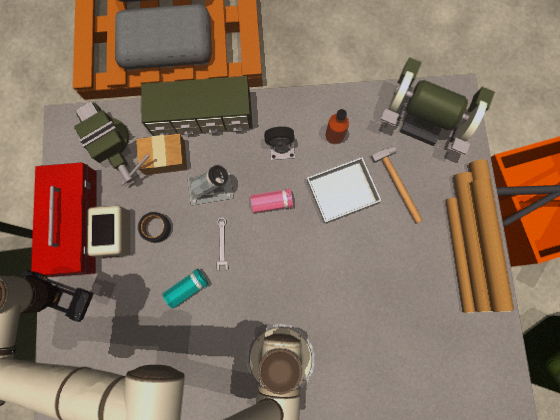

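The jar candidates are the clear jar in the grey tilted holder (side ~(257,165), top ~(212,185)), the pink jar (side (282,215), top (272,200)) and the turquoise jar (side (138,202), top (183,288)). Only the first is clear, sits in a holder and has a dark dial, so I'll confirm it with an enlarged crop.

```bash
python3 - <<'E'
import cv2,numpy as np
s=cv2.imread('pics/side0.png');t=cv2.imread('pics/top0.png')
a=cv2.resize(s[130:205,222:297],(400,400),interpolation=cv2.INTER_CUBIC)
b=cv2.resize(t[150:225,175:250],(400,400),interpolation=cv2.INTER_CUBIC)
im=np.hstack([a,b])
for k in range(0,800,80): cv2.putText(im,str((222 if k<400 else 175)+ (k%400)*75//400),(k,10),0,.35,(0,0,255)); cv2.line(im,(k,12),(k,18),(0,0,255))
for k in range(0,400,80):
    cv2.putText(im,str(130+k*75//400),(0,k+4),0,.35,(0,255,255));cv2.putText(im,str(150+k*75//400),(402,k+4),0,.35,(0,255,255))
cv2.imwrite('pics/c1.png',im)
E
```

```text
(no output)
```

View pics/c1.png

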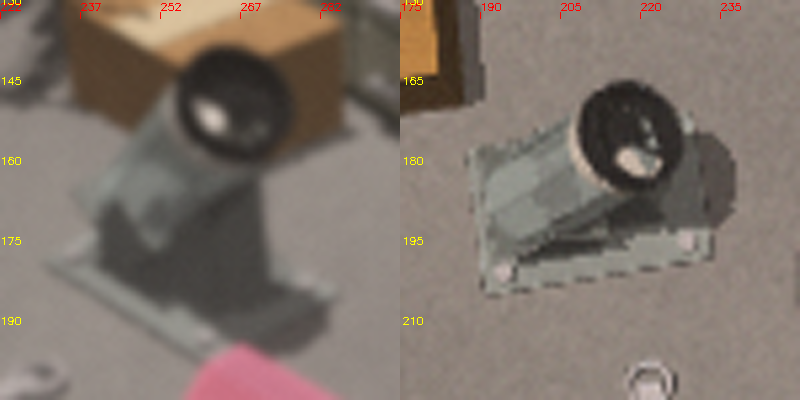

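The crop confirms it: a clear jar with a dark dial in the grey tilted holder. The dial centre is at top (218,176) and side (266,150), and the plate corners are at top (188,178), (191,205) and (233.5,198). Next I fit the holder and the tray.

```bash
cat > geo.py <<'E'
import numpy as np,cv2,pickle
from scipy.optimize import least_squares
C={n:pickle.load(open(f'pics/{n}0.pkl','rb')) for n in('side','top')}
def proj(n,X):
    c=C[n]; return cv2.projectPoints(np.atleast_2d(np.float64(X)),cv2.Rodrigues(c['R'])[0],c['t'],c['camera_matrix'],c['dist'])[0].reshape(-1,2)
def ray(n,uv):
    c=C[n]; p=cv2.undistortPoints(np.float64([[uv]]),c['camera_matrix'],c['dist'])[0,0]
    return -c['R'].T@c['t'], c['R'].T@np.r_[p,1]
def atz(n,uv,z):
    o,d=ray(n,uv); return o+d*(z-o[2])/d[2]
def tri(a,b):
    f=lambda X:np.r_[proj('side',X)[0]-a,proj('top',X)[0]-b]
    s=least_squares(f,[.5,.1,.1]); return s.x,s.fun
E
python3 - <<'E'
from geo import *
np.set_printoptions(precision=4,suppress=True)
print('dial tri',tri((266.1,149.7),(218.1,175.7)))
corners=[(187.8,178.1),(191.3,205.3),(233.5,198.4)]
P=[atz('top',p,.005) for p in corners]; print('plate',P, atz('side',(230.4,179.1),.005),atz('side',(284.8,185.7),.005))
def pts(v):
    x,y,a=v; R=np.array([[np.cos(a),-np.sin(a)],[np.sin(a),np.cos(a)]])
    L=np.array([[50,70,5],[-50,70,5],[-50,-80,5],[0,30-137*.643,36+137*.766]])/1e3
    return np.c_[L[:,:2]@R.T+[x,y],L[:,2]]
def f(v):
    W=pts(v); return np.r_[(proj('top',W)-np.array(corners+[(218.1,175.7)])).ravel(),(proj('side',W[[1,2,3]])-np.array([(230.4,179.1),(284.8,185.7),(266.1,149.7)])).ravel()]
s=least_squares(f,[.5,.1,0]);print(s.x,np.degrees(s.x[2]),s.fun,pts(s.x)[3])
# tray rim corners: segment bright
print('tray rim',[atz('top',p,.045) for p in [(306,189),(363,158),(381,200),(325,222)]],[atz('side',p,.045) for p in [(299,262),(340,228),(410,262),(367,303)]])
for n,t in dict(pink=((272,200),.03),castor=((280,135),.13),carton=((160,152),.075),oil=((337,128),.1),spanner=((222,245),0)).items(): print(n,atz('top',*t))
E
```

```text
dial tri (array([0.5912, 0.1516, 0.1344]), array([-0.2689,  0.0733,  0.1257, -0.2876]))
plate [array([0.628, 0.276, 0.005]), array([0.5296, 0.2671, 0.005 ]), array([0.5426, 0.1201, 0.005 ])] [0.5303 0.2648 0.005 ] [0.6378 0.1276 0.005 ]
[0.5948 0.205  0.2835] 16.245352539539542 [ -2.8418   1.5358   2.608    0.4788   1.2824  -7.5563   0.296   -6.9085
   0.2911   1.225  -15.6604  10.2144   5.7949  -3.8137] [0.611  0.1492 0.1409]
tray rim [array([ 0.5466, -0.1303,  0.045 ]), array([ 0.6406, -0.3352,  0.045 ]), array([ 0.489 , -0.3785,  0.045 ]), array([ 0.429 , -0.1833,  0.045 ])] [array([ 0.4337, -0.1861,  0.045 ]), array([ 0.5894, -0.1569,  0.045 ]), array([ 0.6263, -0.3426,  0.045 ]), array([ 0.4645, -0.364 ,  0.045 ])]
pink [ 0.5209 -0.0128  0.03  ]
castor [ 0.7133 -0.0554  0.13  ]
carton [0.7063 0.3524 0.075 ]
oil [ 0.7347 -0.2484  0.1   ]
spanner [0.3845 0.1686 0.    ]
```

```bash
python3 - <<'E'
from geo import *
np.set_printoptions(precision=4,suppress=True)
corners=[(187.8,178.1),(191.3,205.3),(233.5,198.4)]
def pts(v):
    x,y,a=v; R=np.array([[np.cos(a),-np.sin(a)],[np.sin(a),np.cos(a)]])
    L=np.array([[50,70,5],[-50,70,5],[-50,-80,5],[50,-80,5],[0,30-137*.643,36+137*.766]])/1e3
    return np.c_[L[:,:2]@R.T+[x,y],L[:,2]]
def f(v):
    W=pts(v); return np.r_[(proj('top',W[[0,1,2,4]])-np.array(corners+[(218.1,175.7)])).ravel(),(proj('side',W[[1,3,4]])-np.array([(230.4,179.1),(284.8,185.7),(266.1,149.7)])).ravel()]
s=least_squares(f,[.5,.1,0]);print(s.x,np.degrees(s.x[2]),s.fun.reshape(-1,2),pts(s.x)[4])
a=s.x[2]
ex,ey=np.array([np.cos(a),np.sin(a),0]),np.array([-np.sin(a),np.cos(a),0]);ez=np.array([0,0,1.])
seat=np.r_[s.x[:2],0]+.03*ey+.036*ez; jz=-.643*ey+.766*ez; jy=np.cross(jz,ex)
print('seat',seat,'grip',seat+.068*jz,'mouth',seat+.137*jz,'jx',ex,'jy',jy,'jz',jz)
# tray
for n,px in dict(top=[(306,189),(363,158),(381,200),(325,222)]).items(): pass
im=cv2.imread('pics/top0.png'); m=((im.min(2)>170)).astype('uint8'); n,l,st,_=cv2.connectedComponentsWithStats(m)
for i in range(1,n):
    if st[i,4]>800:
        box=cv2.boxPoints(cv2.minAreaRect(np.argwhere(l==i)[:,::-1].astype('f4'))); print(box,[atz('top',p,.003) for p in box])
E
```

```text
[0.5843 0.2036 0.0761] 4.3619342435184425 [[-0.3416 -0.2049]
 [-0.7014  0.1887]
 [ 0.0556  0.5798]
 [ 1.7359 -0.2538]
 [-1.1335 -0.5127]
 [ 0.6391 -0.2869]
 [ 0.1754 -0.9314]] [0.5887 0.1457 0.1409]
seat [0.582  0.2335 0.036 ] grip [0.5853 0.1899 0.0881] mouth [0.5887 0.1457 0.1409] jx [0.9971 0.0761 0.    ] jy [-0.0583  0.7638  0.643 ] jz [ 0.0489 -0.6411  0.766 ]
[[306.7936 177.467 ]
 [363.5475 155.4977]
 [380.8796 200.2724]
 [324.1258 222.2416]] [array([ 0.5981, -0.14  ,  0.003 ]), array([ 0.6627, -0.3476,  0.003 ]), array([ 0.4966, -0.3886,  0.003 ]), array([ 0.4351, -0.185 ,  0.003 ])]
[[127.3755 418.7881]
 [132.4777 379.671 ]
 [160.0093 383.2621]
 [154.9071 422.3792]] [array([-0.144 ,  0.4955,  0.003 ]), array([-0.0275,  0.4777,  0.003 ]), array([-0.0447,  0.3893,  0.003 ]), array([-0.1607,  0.4085,  0.003 ])]
```

```bash
cat > plan.py <<'E'
import numpy as np
from scipy.spatial.transform import Rotation as Ro
from station import r
np.set_printoptions(precision=4,suppress=True)
a=np.radians(4.5)
ex=np.array([np.cos(a),np.sin(a),0]);ey=np.array([-np.sin(a),np.cos(a),0]);ez=np.array([0,0,1.])
jz=-.643*ey+.766*ez; jy=np.cross(jz,ex)
mouth=np.array([.590,.148,.138]); grip=mouth-.069*jz
def frame(z,y): 
    z=z/np.linalg.norm(z); y=y-z*(y@z); y/=np.linalg.norm(y); return np.column_stack([np.cross(y,z),y,z])
def rel(p,R,p0=None,R0=None):
    s=r.sense(); p0=s['tcp_pos'] if p0 is None else p0; R0=s['ee_rot'] if R0 is None else R0
    d=R0.T@(np.asarray(p)-p0)*1e3; w=Ro.from_matrix(R0.T@R).as_rotvec()
    print('rel mm',d.round(1),'rv',w.round(4),'deg',np.degrees(np.linalg.norm(w)).round(1))
E
python3 - <<'E'
from plan import *
R=frame(-jz,-ex)@Ro.from_rotvec([0,0,.8]).as_matrix()
s=r.sense()
rel(mouth+.1*jz,R); print(mouth+.1*jz)
E
```

```text
rel mm [513.7 312.4  18.6] rv [ 0.1166 -0.8027  1.7982] deg 113.0
[0.595  0.0839 0.2146]
```

servo_tool(commands=[[[0, 514, 312, 19, 0.117, -0.803, 1.798], [0, 514, 312, 19, 0.117, -0.803, 1.798], [0, 514, 312, 19, 0.117, -0.803, 1.798], [0, 514, 312, 19, 0.117, -0.803, 1.798], [0, 514, 312, 19, 0.117, -0.803, 1.798]]])

```text
time_s: 0.6
tcp_pos: [0.3923, 0.3692, 0.2256]
ee_rot: [[0.426, -0.885, -0.187], [-0.856, -0.461, 0.235], [-0.294, 0.06, -0.954]]
wrist_force: [0.7, -0.0, -0.3]
gripper_width: 1.003
gripper_force: 0.0
```

```bash
python3 - <<'E'
from plan import *
R=frame(-jz,-ex)@Ro.from_rotvec([0,0,.8]).as_matrix()
s=r.sense();print(s['tcp_pos'],s['joints'],s['wrist_force'])
rel(mouth+.1*jz,R)
E
```

```text
[0.3923 0.3692 0.2256] [ 50.1338  14.5713  -6.5622 -18.7144 -66.4127 -15.9627] [ 0.6581 -0.0312 -0.3418]
rel mm [333.7 -48.5 -94.4] rv [ 0.0718 -0.493   1.1107] deg 69.7
```

servo_tool(commands=[[[0, 333, -48, -94, 0.072, -0.493, 1.11], [0, 333, -48, -94, 0.072, -0.493, 1.11], [0, 333, -48, -94, 0.072, -0.493, 1.11], [0, 333, -48, -94, 0.072, -0.493, 1.11], [0, 333, -48, -94, 0.072, -0.493, 1.11]]])

```text
time_s: 1.1
tcp_pos: [0.5382, 0.1657, 0.218]
ee_rot: [[-0.288, -0.943, -0.166], [-0.842, 0.167, 0.513], [-0.456, 0.288, -0.842]]
wrist_force: [1.2, 0.5, 0.1]
gripper_width: 1.001
gripper_force: 0.0
```

```bash
python3 - <<'E'
from plan import *
R=frame(-jz,-ex)@Ro.from_rotvec([0,0,.8]).as_matrix()
s=r.sense();print(s['tcp_pos'],s['joints'],s['wrist_force'])
rel(mouth+.1*jz,R)
E
```

```text
[0.5382 0.1657 0.218 ] [ 14.4668  20.9906   1.9814 -33.6841 -75.9312 -18.9222] [1.22   0.5447 0.0504]
rel mm [ 54.  -68.2 -48.6] rv [ 0.0275 -0.1888  0.4253] deg 26.7
```

servo_tool(commands=[[[0, 54, -68, -49, 0.027, -0.189, 0.425], [0, 54, -68, -49, 0.027, -0.189, 0.425], [0, 54, -68, -49, 0.027, -0.189, 0.425], [0, 54, -68, -49, 0.027, -0.189, 0.425], [0, 54, -68, -49, 0.027, -0.189, 0.425]]])

```text
time_s: 1.6
tcp_pos: [0.5939, 0.0859, 0.2154]
ee_rot: [[-0.667, -0.743, -0.054], [-0.594, 0.488, 0.639], [-0.449, 0.459, -0.767]]
wrist_force: [-0.4, 1.2, 0.6]
gripper_width: 0.997
gripper_force: 0.0
```

```bash
python3 - <<'E'
from plan import *
from look import *
from geo import proj
R=frame(-jz,-ex)@Ro.from_rotvec([0,0,.8]).as_matrix()
s=r.sense();print(s['tcp_pos'],s['joints'],s['wrist_force'],s['moment'])
rel(mouth+.1*jz,R); rel(mouth+.0*jz,R)
a=shot('side','side1')['pixels'][:,:,::-1];b=shot('top','top1')['pixels'][:,:,::-1]
T=s['tcp_pos'];print(proj('side',T),proj('top',T))
import numpy as np
im=np.hstack([cv2.resize(a[80:200,200:320],(400,400),interpolation=2),cv2.resize(b[120:240,170:290],(400,400),interpolation=2)])
for k in range(0,800,80): cv2.putText(im,str((200 if k<400 else 170)+(k%400)*120//400),(k,10),0,.35,(0,0,255))
cv2.imwrite('pics/c2.png',im)
E
```

```text
[0.5939 0.0859 0.2154] [  1.667   24.9543   6.8056 -40.9012 -78.1387 -31.4474] [-0.3665  1.166   0.6484] [-1.2236 -0.2457  0.0029]
rel mm [ 0.8 -2.1 -0.7] rv [ 0.0012 -0.0035  0.0077] deg 0.5
rel mm [ 0.4 -2.2 99.3] rv [ 0.0012 -0.0035  0.0077] deg 0.5
[[280.0847 131.5252]] [[236.0308 165.4972]]
```

View pics/c2.png

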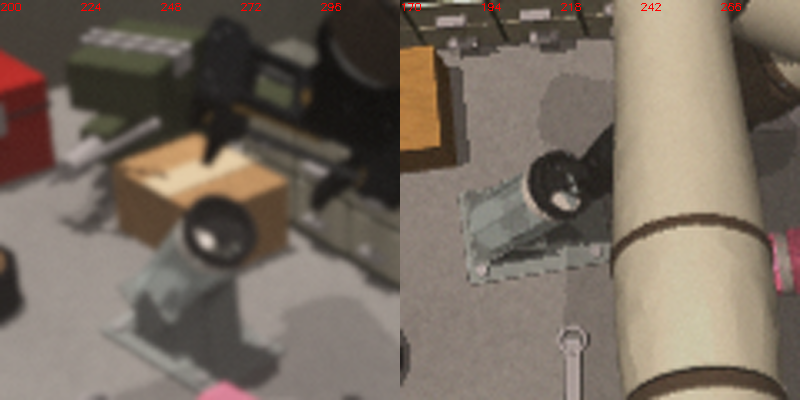

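The fingertips are at side (263,128) and (296,140), astride the dial axis at (266,150) as planned. Moving in.

servo_tool(commands=[[[0, 0, -2, 30, 0, 0, 0], [0, 0, -2, 60, 0, 0, 0], [0, 0, -2, 85, 0, 0, 0], [0, 0, -2, 100, 0, 0, 0], [0, 0, -2, 100, 0, 0, 0]]])

```text
time_s: 2.2
tcp_pos: [0.5892, 0.1511, 0.1368]
ee_rot: [[-0.667, -0.743, -0.057], [-0.596, 0.486, 0.639], [-0.447, 0.461, -0.767]]
wrist_force: [-0.2, -0.4, -0.8]
gripper_width: 1.001
gripper_force: 0.0
```

servo_tool(commands=[[[0.15, 0, 0, 0, 0, 0, 0], [0.2, 0, 0, 0, 0, 0, 0], [0.5, 0, 0, 0, 0, 0, 0], [0.5, 0, 0, 0, 0, 0, 0], [0.5, 0, 0, 0, 0, 0, 0]]])

```text
time_s: 2.7
tcp_pos: [0.5911, 0.1485, 0.139]
ee_rot: [[-0.668, -0.742, -0.051], [-0.593, 0.489, 0.64], [-0.45, 0.458, -0.767]]
wrist_force: [-0.6, -1.7, 2.9]
gripper_width: 0.746
gripper_force: 30.0
```

```bash
python3 - <<'E'
from plan import *
s=r.sense();print(s['tcp_pos'],s['joints'],s['wrist_force'],s['moment'],s['gripper_width'],s['gripper_force'])
print(s['ee_rot'].T@s['moment'],s['ee_rot'].T@s['wrist_force'])
E
```

```text
[0.5911 0.1485 0.139 ] [  7.1164  28.7088   1.6148 -43.7632 -68.004  -29.0696] [-0.6351 -1.6603  2.8545] [-0.9122 -0.105   0.0202] 0.7464439173977154 30.00524891540408
[ 0.6625  0.6351 -0.036 ] [ 0.1236  0.9662 -3.2186]
```

servo_tool(commands=[[[0.5, 0, 0, 0, 0, 0, -0.1], [0.5, 0, 0, 0, 0, 0, -0.2], [0.5, 0, 0, 0, 0, 0, -0.3], [0.5, 0, 0, 0, 0, 0, -0.4], [0.5, 0, 0, 0, 0, 0, -0.5]]])

```text
time_s: 3.2
tcp_pos: [0.5915, 0.1483, 0.1388]
ee_rot: [[-0.226, -0.973, -0.05], [-0.755, 0.143, 0.64], [-0.615, 0.183, -0.767]]
wrist_force: [0.8, -0.9, 3.0]
gripper_width: 0.742
gripper_force: 30.0
```

```bash
cat > st.py <<'E'
from plan import *
s=r.sense();print(s['tcp_pos'],s['joints'],s['gripper_width'],s['gripper_force'])
print('tool moment',s['ee_rot'].T@s['moment'],'force',s['ee_rot'].T@s['wrist_force'])
E
python3 st.py
```

```text
[0.5915 0.1483 0.1388] [  7.1122  28.7283   1.6283 -43.7417 -67.9544  -0.1954] 0.7424173238320414 30.008354214951396
tool moment [0.5063 1.0306 0.0133] force [-1.2953 -0.3755 -2.9199]
```

servo_tool(commands=[[[0.5, 0, 0, 0, 0, 0, -0.1], [0.5, 0, 0, 0, 0, 0, -0.2], [0.5, 0, 0, 0, 0, 0, -0.3], [0.5, 0, 0, 0, 0, 0, -0.4], [0.5, 0, 0, 0, 0, 0, -0.5]]])

```text
time_s: 3.7
tcp_pos: [0.5918, 0.1482, 0.1388]
ee_rot: [[0.268, -0.962, -0.05], [-0.732, -0.237, 0.639], [-0.627, -0.135, -0.767]]
wrist_force: [1.6, -1.8, 2.2]
gripper_width: 0.743
gripper_force: 30.0
```

servo_tool(commands=[[[0.5, 0, 0, 0, 0, 0, -0.05], [0.5, 0, 0, 0, 0, 0, -0.1], [0.5, 0, 0, 0, 0, 0, -0.15], [0.5, 0, 0, 0, 0, 0, -0.18], [0.5, 0, 0, 0, 0, 0, -0.2]]])

```text
time_s: 4.2
tcp_pos: [0.592, 0.1483, 0.1389]
ee_rot: [[0.451, -0.891, -0.049], [-0.671, -0.375, 0.64], [-0.588, -0.255, -0.767]]
wrist_force: [2.3, -1.9, 2.4]
gripper_width: 0.749
gripper_force: 30.0
```

```bash
python3 st.py
```

```text
[0.592  0.1483 0.1389] [  7.1128  28.7339   1.656  -43.7477 -67.9003  39.7318] 0.7490264935293381 30.0045819953084
tool moment [-0.0058  1.2752  0.0255] force [ 0.8851 -1.9922 -3.2005]
```

servo_tool(commands=[[[0.5, 0, 0, 0, 0, 0, -0.02], [0.5, 0, 0, 0, 0, 0, -0.04], [0.5, 0, 0, 0, 0, 0, -0.06], [0.5, 0, 0, 0, 0, 0, -0.08], [0.5, 0, 0, 0, 0, 0, -0.08]]])

```text
time_s: 4.7
tcp_pos: [0.5919, 0.1484, 0.1389]
ee_rot: [[0.521, -0.852, -0.05], [-0.639, -0.428, 0.639], [-0.566, -0.302, -0.767]]
wrist_force: [3.3, -4.1, 5.5]
gripper_width: 0.744
gripper_force: 30.0
```

```bash
python3 st.py
```

```text
[0.5919 0.1484 0.1389] [  7.1261  28.7307   1.6523 -43.735  -67.9052  44.3296] 0.7437814644215748 30.00525976996869
tool moment [ 0.2708  1.5163 -0.1005] force [ 1.2418 -2.6705 -7.0061]
```

servo_tool(commands=[[[0.5, 0, 0, 0, 0, 0, -0.02], [0.5, 0, 0, 0, 0, 0, -0.03], [0.5, 0, 0, 0, 0, 0, -0.04], [0.5, 0, 0, 0, 0, 0, -0.05], [0.5, 0, 0, 0, 0, 0, -0.05]]])

```text
time_s: 5.2
tcp_pos: [0.5919, 0.1484, 0.1389]
ee_rot: [[0.563, -0.825, -0.049], [-0.617, -0.459, 0.639], [-0.55, -0.329, -0.767]]
wrist_force: [3.1, -4.7, 6.1]
gripper_width: 0.746
gripper_force: 30.0
```

```bash
python3 st.py
```

```text
[0.5919 0.1484 0.1389] [  7.1273  28.7296   1.6553 -43.7405 -67.9017  47.1823] 0.7459857139580858 30.00472141429782
tool moment [0.2433 1.4764 0.0238] force [ 1.2958 -2.4199 -7.7801]
```

servo_tool(commands=[[[0.5, 0, 0, 0, 0, 0, -0.02], [0.5, 0, 0, 0, 0, 0, -0.04], [0.5, 0, 0, 0, 0, 0, -0.05], [0.5, 0, 0, 0, 0, 0, -0.06], [0.5, 0, 0, 0, 0, 0, -0.06]]])

```text
time_s: 5.7
tcp_pos: [0.5917, 0.1486, 0.1391]
ee_rot: [[0.611, -0.79, -0.05], [-0.588, -0.495, 0.64], [-0.53, -0.362, -0.767]]
wrist_force: [2.9, -3.9, 5.6]
gripper_width: 0.743
gripper_force: 30.0
```

```bash
python3 st.py; python3 - <<'E'
from look import *
import numpy as np
a=shot('side','side2')['pixels'][:,:,::-1]
s=r.sense(); print(s['ee_rot'].T@s['moment'])
cv2.imwrite('pics/c3.png',np.hstack([cv2.resize(a[125:200,222:297],(400,400),interpolation=2),cv2.resize(cv2.imread('pics/side0.png')[125:200,222:297],(400,400),interpolation=2)]))
E
python3 st.py
```

```text
[0.5917 0.1486 0.1391] [  7.1307  28.7162   1.6501 -43.7586 -67.9468  50.6084] 0.7426899450210399 30.00515644904226
tool moment [0.1256 1.1897 0.094 ] force [ 1.1093 -2.3619 -6.9622]
[0.06428616 1.2234859  0.05250568]
[0.5917 0.1486 0.139 ] [  7.1331  28.7198   1.6506 -43.7581 -67.946   50.6034] 0.7457854561418418 30.005227206274867
tool moment [0.0643 1.2235 0.0525] force [ 0.0265 -2.224  -7.9286]
```

View pics/c3.png

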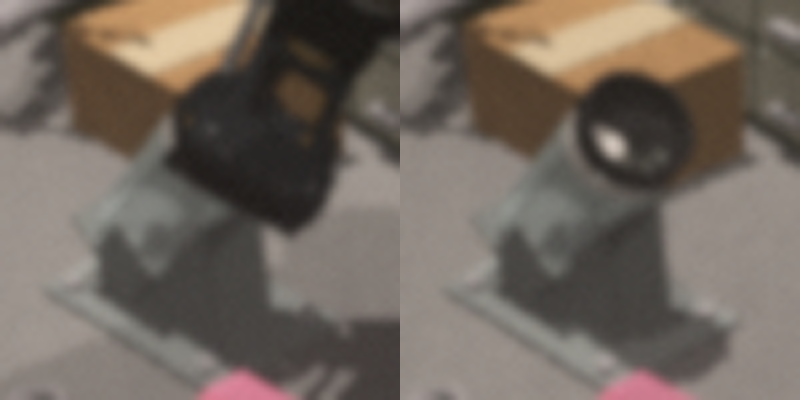

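The jar sits as before with the fingers on the dial rim, and there is no stop yet. Continuing in small steps.

servo_tool(commands=[[[0.5, 0, 0, 0, 0, 0, -0.02], [0.5, 0, 0, 0, 0, 0, -0.04], [0.5, 0, 0, 0, 0, 0, -0.05], [0.5, 0, 0, 0, 0, 0, -0.06], [0.5, 0, 0, 0, 0, 0, -0.06]]])

```text
time_s: 6.25
tcp_pos: [0.5905, 0.149, 0.1394]
ee_rot: [[0.657, -0.752, -0.053], [-0.555, -0.53, 0.64], [-0.51, -0.391, -0.766]]
wrist_force: [-0.6, -3.0, 8.5]
gripper_width: 0.746
gripper_force: 30.0
```

```bash
python3 st.py
```

```text
[0.5905 0.149  0.1394] [  7.1467  28.6824   1.6123 -43.786  -68.1082  54.035 ] 0.7461507128591554 30.008620186708868
tool moment [-0.2483  0.3554  0.0963] force [-3.054  -1.2757 -8.4305]
```

servo_tool(commands=[[[0.5, 0, 0, 0, 0, 0, -0.02], [0.5, 0, 0, 0, 0, 0, -0.04], [0.5, 0, 0, 0, 0, 0, -0.05], [0.5, 0, 0, 0, 0, 0, -0.06], [0.5, 0, 0, 0, 0, 0, -0.06]]])

```text
time_s: 6.75
tcp_pos: [0.5893, 0.1492, 0.1396]
ee_rot: [[0.7, -0.712, -0.055], [-0.522, -0.563, 0.641], [-0.488, -0.42, -0.765]]
wrist_force: [-1.7, -3.4, 9.9]
gripper_width: 0.744
gripper_force: 30.0
```

```bash
python3 st.py
```

```text
[0.5893 0.1492 0.1396] [  7.1476  28.6495   1.5637 -43.8171 -68.2487  57.4221] 0.7442883779189093 30.00936328433454
tool moment [-0.4067 -0.4087  0.3678] force [-4.1976 -0.9971 -9.6542]
```

The moment has risen to 0.37 N m and the jar has started to follow, so the stop is reached. Releasing and backing off to check.

servo_tool(commands=[[[0.2, 0, 0, 0, 0, 0, 0], [0.1, 0, 0, 0, 0, 0, 0], [0, 0, 0, 0, 0, 0, 0], [0, 0, 0, 0, 0, 0, 0], [0, 0, 0, 0, 0, 0, 0]]])

```text
time_s: 7.25
tcp_pos: [0.5902, 0.1491, 0.1374]
ee_rot: [[0.699, -0.713, -0.054], [-0.524, -0.562, 0.64], [-0.486, -0.419, -0.767]]
wrist_force: [-0.6, -0.5, 0.2]
gripper_width: 0.988
gripper_force: 0.0
```

servo_tool(commands=[[[0, 0, 0, -25, 0, 0, 0], [0, 0, 0, -60, 0, 0, 0], [0, 0, 0, -100, 0, 0, 0], [0, 0, 0, -130, 0, 0, 0], [0, 0, 0, -130, 0, 0, 0]]])

```text
time_s: 7.75
tcp_pos: [0.5994, 0.0634, 0.2414]
ee_rot: [[0.702, -0.71, -0.045], [-0.526, -0.561, 0.639], [-0.479, -0.425, -0.768]]
wrist_force: [1.0, 0.1, 0.4]
gripper_width: 0.999
gripper_force: 0.0
```

```bash
python3 st.py; python3 - <<'E'
from look import *
import numpy as np
a=shot('side','side3')['pixels'][:,:,::-1];b=shot('top','top3')['pixels'][:,:,::-1]
cv2.imwrite('pics/c4.png',np.hstack([cv2.resize(a[125:200,222:297],(400,400),interpolation=2),cv2.resize(b[150:225,175:250],(400,400),interpolation=2)]))
E
```

```text
[0.5994 0.0634 0.2414] [ -0.3082  24.2385   9.4638 -40.2101 -81.4435  54.4049] 0.9988223389163833 0.0
tool moment [-0.835   0.9853 -0.0197] force [ 0.5191 -0.9234 -0.2911]
```

View pics/c4.png

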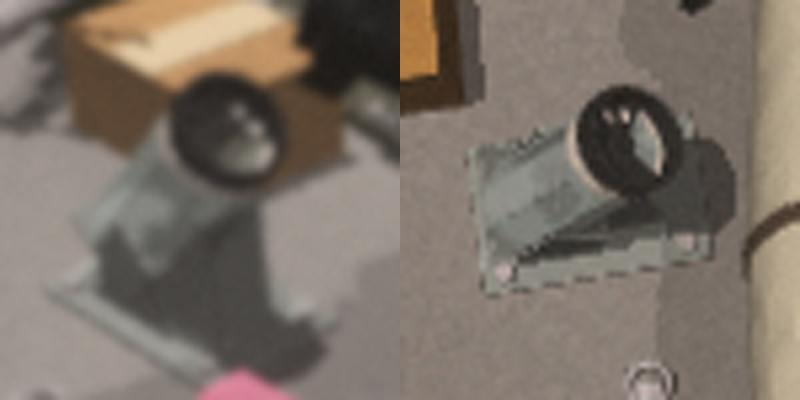

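```bash
python3 - <<'E'
from plan import *
from geo import proj,cv2
m=np.array([.5885,.148,.138]); out=[]
for n,(x0,y0),o in(('side',(245,130),(0,0)),('top',(200,158),(0,0))):
    im=cv2.imread(f'pics/{n}3.png')[y0:y0+36,x0:x0+36]; im=cv2.resize(im,(400,400),interpolation=2); k=400/36
    th=np.radians(np.linspace(-55,55,30))
    S=np.array([m-.013*jz]+[m-.013*jz+.028*(-jy*np.cos(t)+ex*np.sin(t)) for t in th])
    C=np.array([m+.0325*(jy*np.cos(t)+ex*np.sin(t)) for t in np.linspace(0,6.28,50)])
    for P,c in((S,(0,255,0)),(C,(0,0,255))):
        q=((proj(n,P)-[x0,y0]+.5)*k).astype(np.int32); cv2.polylines(im,[q],True,c,1)
    out.append(im)
cv2.imwrite('pics/c5.png',np.hstack(out))
E
```

```text
(no output)
```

View pics/c5.png

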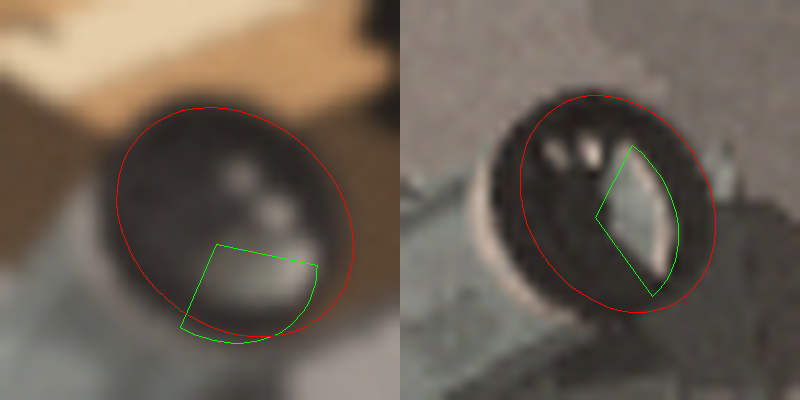

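```bash
python3 - <<'E'
from plan import *
from geo import *
k=400/36
S=lambda u,v:np.array([u/k-.5+245,v/k-.5+130]); T=lambda u,v:np.array([(u-400)/k-.5+200,v/k-.5+158])
def f(v):
    m=v[:3]; g=v[3]
    c=lambda s:m-.013*jz+.028*(-jy*np.cos(s+g)+ex*np.sin(s+g))   # CCW from outside positive
    h=np.radians(55)
    return np.r_[proj('side',m)[0]-S(225,205),proj('top',m)[0]-T(604,204),proj('side',c(h))[0]-S(320,240),proj('top',c(h))[0]-T(632,141),proj('top',c(-h))[0]-T(664,280)]
s=least_squares(f,[.59,.148,.138,0]);print(s.x,np.degrees(s.x[3]),s.fun.round(2))
E
```

```text
[0.5877 0.1478 0.1432 0.0993] 5.68919173078702 [ 0.76 -0.05  1.23 -0.25 -0.54 -0.01 -0.74 -0.3  -0.61  0.8 ]
```

The dial's sector lies over the underside within measuring error (6°) and the jar is seated, with the mouth at about (0.588,0.148,0.143). Next is the jar grip, going by way of a point above.

```bash
cat >> plan.py <<'E'
grip=np.array([.585,.191,.089])
def tool(t): # tilt t deg: fingers lean to -ey
    t=np.radians(t); return frame(-np.sin(t)*ey-np.cos(t)*ez,-ex)
def chain(*ps):
    s=r.sense(); p0,R0=s['tcp_pos'],s['ee_rot']; print('now',p0)
    for p,R in ps: rel(p,R,p0,R0); p0,R0=np.asarray(p),R
E
python3 - <<'E'
from plan import *
W=([.60,.17,.32],tool(0)); R=tool(45); z=R[:,2]
S=(grip+.008*z-.12*z,R); print(S[0])
chain(W,S,(grip+.008*z,R))
E
```

```text
[0.5788 0.27   0.1682]
now [0.5974 0.0658 0.2377]
rel mm [-92.8 -95.    3.6] rv [-0.2481  0.6679  0.6866] deg 56.7
rel mm [-101.3   13.3  151.8] rv [0.     0.7854 0.    ] deg 45.0
rel mm [ -0.  -0. 120.] rv [0. 0. 0.] deg 0.0
```

servo_tool(commands=[[[0, -93, -95, 4, -0.248, 0.668, 0.687], [0, -93, -95, 4, -0.248, 0.668, 0.687], [0, -93, -95, 4, -0.248, 0.668, 0.687], [0, -93, -95, 4, -0.248, 0.668, 0.687], [0, -93, -95, 4, -0.248, 0.668, 0.687]]])

```text
time_s: 8.35
tcp_pos: [0.5991, 0.1731, 0.3207]
ee_rot: [[0.299, -0.954, 0.034], [-0.934, -0.285, 0.218], [-0.198, -0.097, -0.975]]
wrist_force: [0.6, -0.5, -1.3]
gripper_width: 0.999
gripper_force: 0.0
```

```bash
python3 - <<'E'
from plan import *
R=tool(45); z=R[:,2]
chain(([.595,.22,.28],tool(15)),(grip-.112*z,R),(grip+.008*z,R));print(r.sense()['joints'])
E
```

```text
now [0.5991 0.1731 0.3207]
rel mm [-36.9  -5.5  49.7] rv [-0.1039  0.47    0.2103] deg 30.1
rel mm [-78.3  12.2  94.8] rv [ 0.      0.5236 -0.    ] deg 30.0
rel mm [ -0.  -0. 120.] rv [0. 0. 0.] deg 0.0
[ 25.6595  17.0213   8.5491 -10.8472 -74.5046  -6.2169]
```

servo_tool(commands=[[[0, -37, -5, 50, -0.104, 0.47, 0.21], [0, -37, -5, 50, -0.104, 0.47, 0.21], [0, -37, -5, 50, -0.104, 0.47, 0.21], [0, -37, -5, 50, -0.104, 0.47, 0.21], [0, -37, -5, 50, -0.104, 0.47, 0.21]]])

```text
time_s: 8.85
tcp_pos: [0.5937, 0.22, 0.2747]
ee_rot: [[0.083, -0.996, 0.015], [-0.962, -0.084, -0.259], [0.26, 0.007, -0.966]]
wrist_force: [-0.8, -0.5, -1.1]
gripper_width: 0.998
gripper_force: 0.0
```

servo_tool(commands=[[[0, -78, 12, 95, 0, 0.524, 0], [0, -78, 12, 95, 0, 0.524, 0], [0, -78, 12, 95, 0, 0.524, 0], [0, -78, 12, 95, 0, 0.524, 0], [0, -78, 12, 95, 0, 0.524, 0]]])

```text
time_s: 9.35
tcp_pos: [0.5776, 0.2677, 0.1628]
ee_rot: [[0.063, -0.997, 0.052], [-0.703, -0.082, -0.706], [0.708, 0.008, -0.706]]
wrist_force: [-0.2, -0.1, 0.7]
gripper_width: 1.001
gripper_force: 0.0
```

```bash
python3 - <<'E'
from plan import *
from look import *
R=tool(45); z=R[:,2]
a=shot('side','side4')['pixels'][:,:,::-1];b=shot('top','top4')['pixels'][:,:,::-1]
chain((grip-.112*z,R),(grip+.008*z,R));s=r.sense();print(s['joints'],s['wrist_force'])
cv2.imwrite('pics/c6.png',np.hstack([cv2.resize(a[90:200,207:317],(400,400),interpolation=2),cv2.resize(b[120:230,140:250],(400,400),interpolation=2)]))
E
```

```text
now [0.5791 0.2671 0.1669]
rel mm [-1.1  0.1 -2.9] rv [0.0009 0.005  0.0016] deg 0.3
rel mm [ -0.  -0. 120.] rv [0. 0. 0.] deg 0.0
[ 51.0556  39.0753  -2.5575  29.0204 -84.8468 -58.8338] [0.5541 0.249  0.026 ]
```

View pics/c6.png

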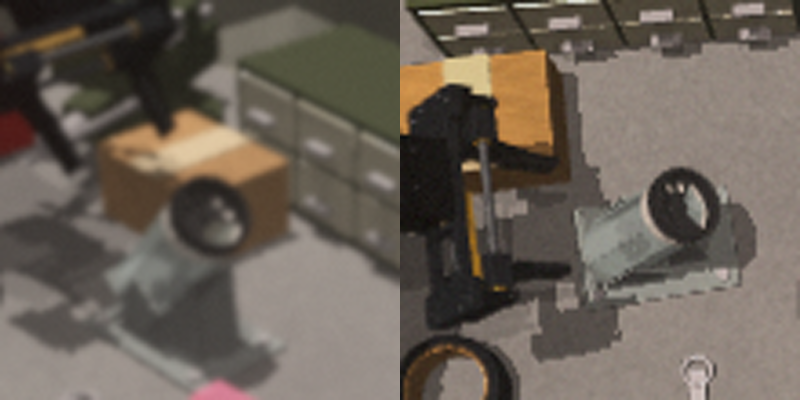

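The finger midpoint, at top crop (562,215), lines up with the jar axis toward the dial at (682,205). Advancing and gripping.

servo_tool(commands=[[[0, -1, 0, 30, 0, 0, 0], [0, -1, 0, 60, 0, 0, 0], [0, -1, 0, 90, 0, 0, 0], [0, -1, 0, 110, 0, 0, 0], [0, -1, 0, 117, 0, 0, 0]]])

```text
time_s: 9.95
tcp_pos: [0.5855, 0.1829, 0.0844]
ee_rot: [[0.054, -0.997, 0.053], [-0.709, -0.075, -0.702], [0.703, 0.001, -0.711]]
wrist_force: [0.3, -0.2, -0.4]
gripper_width: 1.0
gripper_force: 0.0
```

servo_tool(commands=[[[0, 0, 0, 0, 0, 0, 0], [0.2, 0, 0, 0, 0, 0, 0], [0.3, 0, 0, 0, 0, 0, 0], [0.7, 0, 0, 0, 0, 0, 0], [0.7, 0, 0, 0, 0, 0, 0]]])

```text
time_s: 10.45
tcp_pos: [0.5856, 0.1865, 0.0837]
ee_rot: [[0.057, -0.997, 0.056], [-0.707, -0.08, -0.703], [0.705, 0.0, -0.709]]
wrist_force: [-0.7, -1.0, -0.3]
gripper_width: 0.727
gripper_force: 0.0
```

```bash
python3 st.py; python3 - <<'E'
from plan import *
print(grip+.008*tool(45)[:,2])
E
```

```text
[0.5856 0.1865 0.0837] [ 45.7346  40.4817 -15.0411  34.1035 -71.2118 -63.2159] 0.7272267559550109 0.0
tool moment [ 0.0873 -1.4958 -0.0211] force [0.4874 0.7921 0.8935]
[0.5854 0.1854 0.0833]
```

servo_tool(commands=[[[0.7, 0, 0, 0, 0, 0, 0], [0.7, 0, 0, 0, 0, 0, 0], [0.7, 0, 0, 0, 0, 0, 0], [0.7, 0, 0, 0, 0, 0, 0], [0.7, 0, 0, 0, 0, 0, 0]]])

```text
time_s: 10.95
tcp_pos: [0.5855, 0.1863, 0.0836]
ee_rot: [[0.057, -0.997, 0.056], [-0.707, -0.08, -0.703], [0.705, 0.001, -0.709]]
wrist_force: [-3.1, 4.0, 2.0]
gripper_width: 0.682
gripper_force: 29.2
```

```bash
python3 st.py
```

```text
[0.5855 0.1863 0.0836] [ 45.7277  40.4855 -15.0648  34.1017 -71.2104 -63.2202] 0.6820756490563694 29.17481717595365
tool moment [-0.9383 -1.9076 -0.0654] force [-1.6061  2.8062 -4.3785]
```

servo_tool(commands=[[[0.7, 0, 0, 0, 0, 0, 0], [0.7, 0, 0, 0, 0, 0, 0], [0.7, 0, 0, 0, 0, 0, 0], [0.7, 5, 0, -0.5, 0, 0, 0], [0.7, 10, 0, -1, 0, 0, 0]]])

```text
time_s: 11.45
tcp_pos: [0.5867, 0.1811, 0.0899]
ee_rot: [[0.058, -0.997, 0.058], [-0.71, -0.082, -0.7], [0.702, -0.001, -0.712]]
wrist_force: [-0.8, 5.2, -2.4]
gripper_width: 0.681
gripper_force: 29.4
```

```bash
python3 st.py
```

```text
[0.5867 0.1811 0.0899] [ 45.2985  39.7645 -15.3652  34.3019 -71.1638 -62.7361] 0.6808340604886721 29.386731060803868
tool moment [ 0.0173 -3.086   0.0739] force [-5.421   0.3528 -1.9645]
```

servo_tool(commands=[[[0.7, 12, 0, -1, 0, 0, 0], [0.7, 24, 0, -2, 0, 0, 0], [0.7, 36, 0, -3, 0, 0, 0], [0.7, 50, 0, -4, 0, 0, 0], [0.7, 65, 0, -5, 0, 0, 0]]])

```text
time_s: 11.95
tcp_pos: [0.5893, 0.136, 0.141]
ee_rot: [[0.057, -0.997, 0.055], [-0.706, -0.079, -0.703], [0.705, 0.002, -0.709]]
wrist_force: [-0.1, 2.1, -2.4]
gripper_width: 0.684
gripper_force: 29.5
```

servo_tool(commands=[[[0.7, 10, 0, -10, 0, 0, 0], [0.7, 20, 0, -30, 0, 0, 0], [0.7, 40, 0, -50, 0, 0, 0], [0.7, 60, 0, -70, 0, 0, 0], [0.7, 70, 0, -80, 0, 0, 0]]])

```text
time_s: 12.45
tcp_pos: [0.5891, 0.1433, 0.2497]
ee_rot: [[0.055, -0.997, 0.056], [-0.707, -0.078, -0.703], [0.705, -0.001, -0.709]]
wrist_force: [0.2, 0.3, -3.2]
gripper_width: 0.678
gripper_force: 29.6
```

```bash
python3 - <<'E'
from plan import *
from look import *
a=shot('side','side5')['pixels'][:,:,::-1];b=shot('top','top5')['pixels'][:,:,::-1]
cv2.imwrite('pics/c7.png',np.hstack([cv2.resize(a[60:220,190:350],(400,400),interpolation=2),cv2.resize(b[120:220,180:280],(400,400),interpolation=2)]))
E
python3 st.py
```

```text
[0.5893 0.1437 0.2488] [ 42.9265  29.0371  -9.8703  33.7642 -83.8758 -52.2785] 0.6805582966644017 29.569918328197673
tool moment [ 0.0553 -2.2095  0.0466] force [-2.865  -0.291   2.2925]
```

View pics/c7.png

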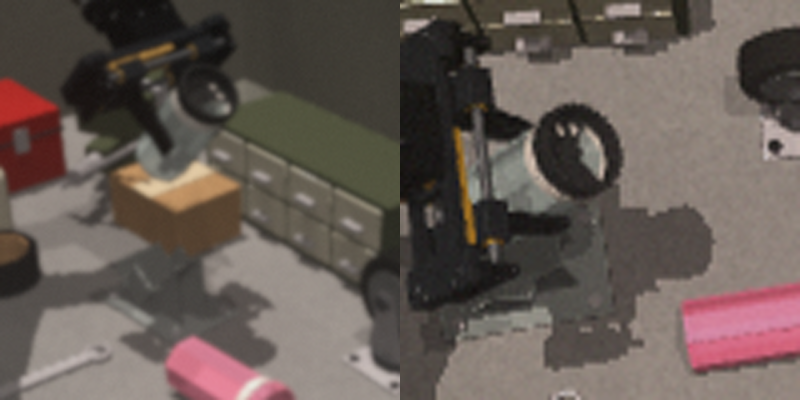

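The jar is lifted clear, held on the flats with its dial open (9 pictures used). Planning the pour with the mouth about 50 mm inside the near tray wall.

```bash
cat >> plan.py <<'E'
def pour(e,M):
    e_=np.radians(e); z=np.cos(e_)*-ey+np.sin(e_)*ez; R=tool(e-5)
    return np.array(M)-.069*z+.008*R[:,2],R
E
python3 - <<'E'
from plan import *
P1=pour(12,(.525,-.215,.15))
chain(P1); print(P1[0],'below')
chain(P1,pour(0,(.525,-.215,.09)),pour(-15,(.525,-.215,.088)),pour(-32,(.525,-.215,.088)))
E
```

```text
now [0.5893 0.1437 0.2488]
rel mm [118.   92.6 287.2] rv [-0.0022 -0.6588 -0.0008] deg 37.7
[ 0.5198 -0.1487  0.1277] below
now [0.5893 0.1437 0.2488]
rel mm [118.   92.6 287.2] rv [-0.0022 -0.6588 -0.0008] deg 37.7
rel mm [-8.7  0.  45. ] rv [-0.     -0.2094 -0.    ] deg 12.0
rel mm [ -1.1   0.  -16.3] rv [-0.     -0.2618  0.    ] deg 15.0
rel mm [ -1.1   0.  -20.7] rv [ 0.     -0.2967 -0.    ] deg 17.0
```

servo_tool(commands=[[[0.7, 12, 9, 29, 0, -0.066, 0], [0.7, 24, 18, 57, 0, -0.132, 0], [0.7, 35, 28, 86, 0, -0.2, 0], [0.7, 47, 37, 115, 0, -0.26, 0], [0.7, 59, 46, 144, 0, -0.33, 0]]])

```text
time_s: 13.05
tcp_pos: [0.5524, -0.0046, 0.1841]
ee_rot: [[0.073, -0.997, 0.03], [-0.897, -0.079, -0.436], [0.437, 0.005, -0.9]]
wrist_force: [0.7, -0.2, -4.2]
gripper_width: 0.682
gripper_force: 29.6
```

```bash
python3 - <<'E'
from plan import *
chain(pour(12,(.525,-.215,.15)));s=r.sense();print(s['joints'],s['gripper_width'])
E
```

```text
now [ 0.5524 -0.0046  0.1841]
rel mm [102.2  43.6 112.6] rv [ 0.0048 -0.3299  0.0021] deg 18.9
[ 27.5743  19.3446 -25.3164  27.6787 -59.4917 -40.1903] 0.6823405043902225
```

Then the tip down, slowly.

servo_tool(commands=[[[0.7, 20, 9, 22, 0, -0.066, 0], [0.7, 41, 17, 45, 0, -0.132, 0], [0.7, 61, 26, 67, 0, -0.2, 0], [0.7, 82, 35, 90, 0, -0.26, 0], [0.7, 102, 44, 113, 0.005, -0.33, 0.002]]])

```text
time_s: 13.55
tcp_pos: [0.5191, -0.1483, 0.1274]
ee_rot: [[0.078, -0.997, 0.009], [-0.99, -0.079, -0.12], [0.12, 0.001, -0.993]]
wrist_force: [1.1, -1.0, -4.3]
gripper_width: 0.683
gripper_force: 29.6
```

servo_tool(commands=[[[0.7, 0, 0, 15, 0, -0.02, 0], [0.7, -2, 0, 30, 0, -0.05, 0], [0.7, -4, 0, 45, 0, -0.1, 0], [0.7, -7, 0, 45, 0, -0.15, 0], [0.7, -9, 0, 45, 0, -0.21, 0]]])

```text
time_s: 14.05
tcp_pos: [0.5194, -0.1431, 0.0812]
ee_rot: [[0.079, -0.997, -0.01], [-0.993, -0.08, 0.089], [-0.089, 0.003, -0.996]]
wrist_force: [-0.2, -1.0, -4.4]
gripper_width: 0.68
gripper_force: 29.6
```

```bash
python3 - <<'E'
from plan import *
chain(pour(0,(.525,-.215,.09)),pour(-15,(.525,-.215,.088)),pour(-32,(.525,-.215,.088)));s=r.sense();print(s['joints'],s['gripper_width'],s['wrist_force'])
E
```

```text
now [ 0.5194 -0.1431  0.0812]
rel mm [ 2.3  0.1 -1. ] rv [0.0026 0.0022 0.0011] deg 0.2
rel mm [ -1.1   0.  -16.3] rv [-0.     -0.2618  0.    ] deg 15.0
rel mm [ -1.1   0.  -20.7] rv [ 0.     -0.2967 -0.    ] deg 17.0
[ -1.1716  23.9924 -18.9269  -6.8589 -47.9427  10.3754] 0.680185399967987 [-0.1576 -0.9974 -4.3533]
```

servo_tool(commands=[[[0.7, 0, 0, -3, 0, -0.05, 0], [0.7, 0, 0, -6, 0, -0.1, 0], [0.7, -1, 0, -10, 0, -0.15, 0], [0.7, -1, 0, -13, 0, -0.2, 0], [0.7, -1, 0, -16, 0, -0.26, 0]]])

```text
time_s: 14.55
tcp_pos: [0.5202, -0.1433, 0.0983]
ee_rot: [[0.075, -0.997, -0.028], [-0.936, -0.08, 0.342], [-0.343, 0.0, -0.939]]
wrist_force: [-0.5, -0.4, -3.0]
gripper_width: 0.684
gripper_force: 29.6
```

servo_tool(commands=[[[0.7, 0, 0, -4, 0, -0.06, 0], [0.7, 0, 0, -8, 0, -0.12, 0], [0.7, -1, 0, -12, 0, -0.18, 0], [0.7, -1, 0, -17, 0, -0.24, 0], [0.7, -1, 0, -21, 0, -0.3, 0]]])

```text
time_s: 15.05
tcp_pos: [0.521, -0.15, 0.1185]
ee_rot: [[0.064, -0.997, -0.048], [-0.794, -0.08, 0.603], [-0.605, -0.0, -0.796]]
wrist_force: [-0.8, 0.1, -3.9]
gripper_width: 0.675
gripper_force: 29.6
```

servo_tool(commands=[[[0.7, 6, 0, 0, 0, 0, 0], [0.7, -6, 0, 0, 0, 0, 0], [0.7, 6, 0, 0, 0, 0, 0], [0.7, -6, 0, 0, 0, 0, 0], [0.7, 0, 0, 0, 0, 0, 0]]])

```text
time_s: 15.55
tcp_pos: [0.5222, -0.1487, 0.1209]
ee_rot: [[0.068, -0.997, -0.044], [-0.795, -0.081, 0.601], [-0.602, -0.006, -0.798]]
wrist_force: [0.8, -0.1, -2.9]
gripper_width: 0.679
gripper_force: 29.6
```

```bash
python3 - <<'E'
from plan import *
from look import *
import geo
chain(pour(-32,(.525,-.215,.088)));s=r.sense();print(s['wrist_force'],s['gripper_width'])
for n in('side','top'):
    c=shot(n,n+'6')
a=cv2.imread('pics/side6.png');b=cv2.imread('pics/top6.png')
cv2.imwrite('pics/c8.png',np.hstack([cv2.resize(a[200:320,290:420],(433,400),interpolation=2),cv2.resize(b[140:250,290:391],(367,400),interpolation=2)]))
E
```

```text
now [ 0.5222 -0.1487  0.1209]
rel mm [4.  2.4 0.3] rv [-0.0028  0.0006  0.0057] deg 0.4
[ 0.7846 -0.1296 -2.8832] 0.6788709280177495
```

servo_tool(commands=[[[0.7, 15, 0, 0, 0, 0, 0], [0.7, -10, 0, 0, 0, 0, 0], [0.7, 15, 0, 0, 0, 0, 0], [0.7, -10, 0, 0, 0, 0, 0], [0.7, 5, 8, 0, 0, 0, 0]]])

```text
time_s: 16.15
tcp_pos: [0.5158, -0.154, 0.1178]
ee_rot: [[0.07, -0.997, -0.043], [-0.795, -0.081, 0.601], [-0.602, -0.008, -0.798]]
wrist_force: [0.3, -1.4, -1.4]
gripper_width: 0.679
gripper_force: 29.6
```

servo_tool(commands=[[[0.7, -5, -12, 0, 0, 0, 0], [0.7, 10, 0, 0, 0, 0, 0], [0.7, -10, -12, 0, 0, 0, 0], [0.7, 5, 0, 0, 0, 0, 0], [0.7, 0, -8, 0, 0, 0, 0]]])

```text
time_s: 16.65
tcp_pos: [0.5207, -0.1556, 0.115]
ee_rot: [[0.062, -0.997, -0.046], [-0.795, -0.077, 0.601], [-0.603, -0.0, -0.798]]
wrist_force: [0.0, 0.1, -3.1]
gripper_width: 0.678
gripper_force: 29.6
```

servo_tool(commands=[[[0.7, 0, 0, 0, 0, 0, 0], [0.7, 10, 0, 0, 0, 0, 0], [0.7, -10, 0, 0, 0, 0, 0], [0.7, 0, 0, 0, 0, 0, 0], [0.7, 0, 0, 0, 0, 0, 0]]])

```text
time_s: 17.15
tcp_pos: [0.5223, -0.1546, 0.1162]
ee_rot: [[0.065, -0.997, -0.044], [-0.796, -0.079, 0.601], [-0.602, -0.004, -0.798]]
wrist_force: [-0.1, 0.0, -2.6]
gripper_width: 0.682
gripper_force: 29.6
```

```bash
python3 - <<'E'
from plan import *
chain(pour(-20,(.56,-.13,.2)),pour(10,(.57,-.02,.22)));s=r.sense();print(s['wrist_force'],s['gripper_width'])
E
```

```text
now [ 0.5223 -0.1546  0.1162]
rel mm [-131.9  -39.9  -25.7] rv [-0.0032  0.2102  0.0023] deg 12.0
rel mm [-90.9 -18.6  60.4] rv [ 0.      0.5236 -0.    ] deg 30.0
[-0.0938  0.0131 -2.6324] 0.6823637612680635
```

servo_tool(commands=[[[0.7, -26, -8, -5, 0, 0, 0], [0.7, -53, -16, -10, 0, 0.05, 0], [0.7, -80, -24, -15, 0, 0.1, 0], [0.7, -106, -32, -20, 0, 0.16, 0], [0.7, -132, -40, -26, 0, 0.21, 0]]])

```text
time_s: 17.65
tcp_pos: [0.5545, -0.0609, 0.218]
ee_rot: [[0.073, -0.997, -0.03], [-0.904, -0.079, 0.421], [-0.422, -0.004, -0.907]]
wrist_force: [1.4, 0.2, -3.3]
gripper_width: 0.681
gripper_force: 29.6
```

servo_tool(commands=[[[0.7, -18, -4, 12, 0, 0.1, 0], [0.7, -36, -8, 24, 0, 0.2, 0], [0.7, -54, -12, 36, 0, 0.31, 0], [0.7, -73, -16, 48, 0, 0.42, 0], [0.7, -91, -19, 60, 0, 0.524, 0]]])

```text
time_s: 18.15
tcp_pos: [0.5648, 0.0485, 0.2017]
ee_rot: [[0.078, -0.997, 0.012], [-0.993, -0.079, -0.09], [0.091, -0.005, -0.996]]
wrist_force: [1.0, -0.4, -4.3]
gripper_width: 0.681
gripper_force: 29.6
```

```bash
python3 - <<'E'
from plan import *
from look import *
s=r.sense();print(s['tcp_pos'],s['wrist_force'],s['gripper_width'])
for n in('side','top'): shot(n,n+'7')
a=cv2.imread('pics/side7.png');b=cv2.imread('pics/top7.png')
cv2.imwrite('pics/c9.png',np.hstack([cv2.resize(a[220:310,290:420],(450,312),interpolation=2),cv2.resize(b[145:230,300:390],(330,312),interpolation=2)]))
E
```

```text
[0.5648 0.0485 0.2017] [ 1.049  -0.3733 -4.277 ] 0.6809968790751363
```

View pics/c9.png

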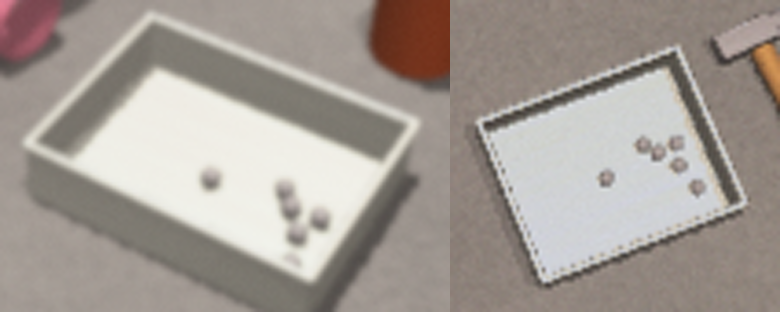

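Six balls are in the tray, at top crop (605,178), (643,144), (657,152), (677,143), (679,165) and (697,186). Now returning the jar along its reversed path.

```bash
cat >> plan.py <<'E'
G0=np.array([.5855,.1863,.0836]); R45=np.array([[.057,-.997,.056],[-.707,-.080,-.703],[.705,.001,-.709]]); R45=Ro.from_matrix(R45).as_matrix()
E
python3 - <<'E'
from plan import *
chain((G0+.075*jz+[0,.01,.10],R45),(G0+.075*jz+.004*jy,R45),(G0+.01*jz+.002*jy,R45),(G0+.001*jz,R45))
E
```

```text
now [0.5638 0.0514 0.1998]
rel mm [-90.3 -33.8 -49.5] rv [-0.0041  0.6934  0.0051] deg 39.7
rel mm [-63.8   0.7  74. ] rv [0. 0. 0.] deg 0.0
rel mm [-64.6  -0.1   7.8] rv [0. 0. 0.] deg 0.0
rel mm [-8.8 -0.   2.8] rv [0. 0. 0.] deg 0.0
```

servo_tool(commands=[[[0.7, -18, -7, -20, 0, 0.13, 0], [0.7, -36, -14, -35, 0, 0.27, 0], [0.7, -54, -20, -49, 0, 0.41, 0], [0.7, -72, -27, -49, 0, 0.55, 0], [0.7, -90, -34, -49, -0.004, 0.693, 0.005]]])

```text
time_s: 18.75
tcp_pos: [0.5917, 0.1443, 0.2436]
ee_rot: [[0.048, -0.997, 0.054], [-0.708, -0.072, -0.703], [0.705, -0.005, -0.709]]
wrist_force: [0.5, -0.4, -4.1]
gripper_width: 0.684
gripper_force: 29.6
```

```bash
python3 - <<'E'
from plan import *
chain((G0+.075*jz+.004*jy,R45)); print(r.sense()['ee_rot'])
E
```

```text
now [0.5917 0.1443 0.2436]
rel mm [-68.5   3.3  72.9] rv [ 0.0018  0.0002 -0.0096] deg 0.6
[[ 0.0476 -0.9974  0.054 ]
 [-0.7077 -0.0719 -0.7029]
 [ 0.7049 -0.0048 -0.7093]]
```

servo_tool(commands=[[[0.7, -18, 1, 20, 0, 0, 0], [0.7, -36, 2, 38, 0, 0, -0.005], [0.7, -54, 3, 56, 0, 0, -0.01], [0.7, -68, 3, 73, 0.002, 0, -0.01], [0.7, -68, 3, 73, 0.002, 0, -0.01]]])

```text
time_s: 19.25
tcp_pos: [0.5879, 0.1389, 0.1397]
ee_rot: [[0.062, -0.997, 0.05], [-0.707, -0.079, -0.702], [0.704, 0.009, -0.71]]
wrist_force: [-1.2, -0.4, -2.4]
gripper_width: 0.679
gripper_force: 29.6
```

```bash
python3 - <<'E'
from plan import *
chain((G0+.01*jz+.002*jy,R45)); s=r.sense();print(s['wrist_force'],s['gripper_width'])
# visual check of jar axis: compare with side5/top5 when jar was first lifted
from look import *
for n in('side','top'): shot(n,n+'8')
E
```

```text
now [0.5879 0.1389 0.1397]
rel mm [-63.4  -1.8   3.5] rv [0.0061 0.0013 0.0049] deg 0.5
[-1.1797 -0.4297 -2.4222] 0.6786671677143475
```

servo_tool(commands=[[[0.7, -8, -1, 0, 0, 0, 0], [0.7, -16, -2, 1, 0, 0, 0.005], [0.7, -24, -2, 2, 0, 0, 0.005], [0.7, -32, -2, 2, 0.003, 0, 0.005], [0.7, -38, -2, 2, 0.003, 0, 0.005]]])

```text
time_s: 19.85
tcp_pos: [0.5887, 0.1668, 0.114]
ee_rot: [[0.055, -0.997, 0.058], [-0.709, -0.081, -0.701], [0.703, -0.003, -0.711]]
wrist_force: [0.1, 0.4, -2.1]
gripper_width: 0.682
gripper_force: 29.6
```

```bash
python3 st.py; python3 - <<'E'
from plan import *
chain((G0+.01*jz+.002*jy,R45),(G0+.001*jz,R45))
E
```

```text
[0.5887 0.1668 0.114 ] [ 44.2927  37.6556 -15.6404  34.6989 -72.4087 -61.2847] 0.6819658828412519 29.559469625819474
tool moment [-0.0218 -2.1171  0.0068] force [-1.7851 -0.0828  1.2497]
now [0.5887 0.1668 0.114 ]
rel mm [-25.6   1.7   4.9] rv [-0.0028  0.0023 -0.0019] deg 0.2
rel mm [-8.8 -0.   2.8] rv [0. 0. 0.] deg 0.0
```

Force is free so far. Continuing.

servo_tool(commands=[[[0.7, -6, 1, 1, 0, 0, 0], [0.7, -12, 2, 2, 0, 0, 0], [0.7, -18, 2, 3, 0, 0, 0], [0.7, -25, 2, 4, 0, 0, 0], [0.7, -25, 2, 4, 0, 0, 0]]])

```text
time_s: 20.35
tcp_pos: [0.5855, 0.1813, 0.0933]
ee_rot: [[0.056, -0.997, 0.058], [-0.708, -0.08, -0.701], [0.704, -0.002, -0.71]]
wrist_force: [-0.4, -0.1, -3.3]
gripper_width: 0.679
gripper_force: 29.6
```

```bash
python3 st.py; python3 - <<'E'
from plan import *
chain((G0+.001*jz,R45))
E
```

```text
[0.5855 0.1813 0.0933] [ 45.415   39.5128 -15.3512  34.238  -71.5179 -62.7606] 0.6793881583007945 29.560014426824637
tool moment [-0.0038 -2.055   0.0715] force [-2.2484  0.4631  2.3648]
now [0.5855 0.1813 0.0933]
rel mm [-9.4 -0.3  3.3] rv [-0.0023  0.0019 -0.0015] deg 0.2
```

servo_tool(commands=[[[0.7, -3, 0, 1, 0, 0, 0], [0.7, -6, 0, 2, 0, 0, 0], [0.7, -9, 0, 3, 0, 0, 0], [0.7, -9, 0, 3, 0, 0, 0], [0.7, -9, 0, 3, 0, 0, 0]]])

```text
time_s: 20.85
tcp_pos: [0.5854, 0.1851, 0.0857]
ee_rot: [[0.055, -0.997, 0.058], [-0.709, -0.08, -0.701], [0.703, -0.003, -0.711]]
wrist_force: [-0.5, -0.4, -2.3]
gripper_width: 0.681
gripper_force: 29.6
```

```bash
python3 st.py
```

```text
[0.5854 0.1851 0.0857] [ 45.6544  40.182  -15.2598  34.1888 -71.0887 -63.2824] 0.6810030747280535 29.55936392652802
tool moment [ 0.0392 -2.0843  0.0382] force [-1.4033  0.5481  1.8918]
```

servo_tool(commands=[[[0.7, -1, 0, 0.5, 0, 0, 0], [0.7, -2, 0, 1, 0, 0, 0], [0.7, -2.5, 0, 1.5, 0, 0, 0], [0.7, -3, 0, 2, 0, 0, 0], [0.7, -3, 0, 2, 0, 0, 0]]])

```text
time_s: 21.35
tcp_pos: [0.5858, 0.1863, 0.0836]
ee_rot: [[0.054, -0.997, 0.06], [-0.708, -0.081, -0.701], [0.704, -0.004, -0.71]]
wrist_force: [-1.1, 3.1, 4.7]
gripper_width: 0.682
gripper_force: 29.2
```

```bash
python3 st.py
```

```text
[0.5858 0.1863 0.0836] [ 45.7265  40.3865 -15.2587  34.2848 -70.9376 -63.4981] 0.6816790581270591 29.21795237401966
tool moment [-0.4995 -1.0079  0.0078] force [ 1.1177  0.8334 -5.5804]
```

Contact, with the same pose and force as at grasping, so the jar is seated. Releasing and retreating.

servo_tool(commands=[[[0.3, 0, 0, 0, 0, 0, 0], [0.25, 0, 0, 0, 0, 0, 0], [0.1, 0, 0, 0, 0, 0, 0], [0, 0, 0, 0, 0, 0, 0], [0, 0, 0, 0, 0, 0, 0]]])

```text
time_s: 21.85
tcp_pos: [0.5853, 0.1857, 0.0819]
ee_rot: [[0.055, -0.997, 0.058], [-0.709, -0.08, -0.701], [0.703, -0.002, -0.711]]
wrist_force: [-0.9, -0.5, -1.3]
gripper_width: 0.935
gripper_force: 0.0
```

servo_tool(commands=[[[0, 0, 0, -20, 0, 0, 0], [0, 0, 0, -50, 0, 0, 0], [0, 0, 0, -85, 0, 0, 0], [0, 0, 0, -120, 0, 0, 0], [0, 0, 0, -120, 0, 0, 0]]])

```text
time_s: 22.35
tcp_pos: [0.5799, 0.2742, 0.1709]
ee_rot: [[0.053, -0.996, 0.066], [-0.713, -0.084, -0.697], [0.7, -0.01, -0.715]]
wrist_force: [1.2, -0.5, 0.3]
gripper_width: 0.997
gripper_force: 0.0
```

servo_tool(commands=[[[0, 20, 0, -20, 0, 0, 0], [0, 40, 0, -40, 0, 0, 0], [0, 40, 0, -40, 0, 0, 0], [0, 40, 0, -40, 0, 0, 0], [0, 40, 0, -40, 0, 0, 0]]])

```text
time_s: 22.85
tcp_pos: [0.5777, 0.2689, 0.2227]
ee_rot: [[0.056, -0.997, 0.056], [-0.708, -0.079, -0.702], [0.704, -0.001, -0.71]]
wrist_force: [-0.2, 0.2, 0.5]
gripper_width: 1.003
gripper_force: 0.0
```

```bash
python3 st.py; python3 - <<'E'
from look import *
import numpy as np
# shift of the jar/dial patch against pictures before the lift (side3/4, top3/4)
for n,(x0,y0,x1,y1) in(('side',(238,132,284,180)),('top',(190,160,236,200))):
    new=shot(n,n+'9')['pixels'][:,:,::-1]; 
    old=cv2.imread(f'pics/{n}4.png'); t=old[y0:y1,x0:x1]
    m=cv2.matchTemplate(np.ascontiguousarray(new[y0-8:y1+8,x0-8:x1+8]),t,cv2.TM_CCOEFF_NORMED); _,v,_,l=cv2.minMaxLoc(m)
    print(n,v,np.array(l)-8,m[8,8])
a=cv2.imread('pics/side9.png');b=cv2.imread('pics/top9.png')
o=cv2.imread('pics/top0.png'); d=cv2.absdiff(b,o).max(2)>60
nc,l,st,_=cv2.connectedComponentsWithStats(d.astype('uint8'))
print([tuple(x) for x in st[1:] if x[4]>15])
E
```

```text
[0.5777 0.2689 0.2227] [ 51.2873  36.3585   0.7087  28.8801 -90.1627 -56.1843] 1.0028280721305023 0.0
tool moment [ 0.0625 -1.5267  0.0284] force [ 0.253   0.1768 -0.4948]
side 0.9848603010177612 [0 0] 0.9848603
top 0.9392257332801819 [0 0] 0.93922573
[(np.int32(31), np.int32(136), np.int32(151), np.int32(186), np.int32(7981)), (np.int32(89), np.int32(151), np.int32(6), np.int32(8), np.int32(19)), (np.int32(135), np.int32(171), np.int32(55), np.int32(47), np.int32(1198)), (np.int32(216), np.int32(171), np.int32(9), np.int32(9), np.int32(29)), (np.int32(216), np.int32(178), np.int32(7), np.int32(5), np.int32(21)), (np.int32(351), np.int32(183), np.int32(8), np.int32(6), np.int32(18)), (np.int32(189), np.int32(187), np.int32(7), np.int32(23), np.int32(53)), (np.int32(133), np.int32(243), np.int32(57), np.int32(36), np.int32(473)), (np.int32(167), np.int32(245), np.int32(17), np.int32(13), np.int32(63)), (np.int32(184), np.int32(250), np.int32(7), np.int32(9), np.int32(20)), (np.int32(190), np.int32(254), np.int32(13), np.int32(14), np.int32(61)), (np.int32(107), np.int32(258), np.int32
[... 1255 characters left out ...]
7), np.int32(7), np.int32(27)), (np.int32(0), np.int32(359), np.int32(55), np.int32(47), np.int32(1208)), (np.int32(232), np.int32(370), np.int32(13), np.int32(11), np.int32(60)), (np.int32(225), np.int32(370), np.int32(82), np.int32(50), np.int32(1116)), (np.int32(115), np.int32(374), np.int32(7), np.int32(7), np.int32(26)), (np.int32(127), np.int32(383), np.int32(35), np.int32(37), np.int32(906)), (np.int32(99), np.int32(384), np.int32(16), np.int32(36), np.int32(186)), (np.int32(230), np.int32(388), np.int32(25), np.int32(11), np.int32(123)), (np.int32(60), np.int32(395), np.int32(41), np.int32(25), np.int32(562)), (np.int32(104), np.int32(400), np.int32(22), np.int32(20), np.int32(298))]
```

```bash
python3 -c "
from station import r
print(r.finish_job())"
```

```text
the job is handed in; nothing more can be done
None
```

The job is handed in at about 23 s: the dial was turned until it met its stop, all six balls are in the tray, and the empty jar is back in its holder with the dial open and the arm clear; the camera put the opening within about 6°, and I didn't check each bystander individually at the end.

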